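# One turn up on the focus-check stand, then clamp it

## Robot

A 7-joint arm with a two-finger parallel gripper is mounted at the origin on the work surface. World frame = base frame: x ahead of the robot, y to its left, z up, the work surface at z = 0. Lengths are in m, angles in rad, forces in N, time in s.
With the tool pointing down it reaches from about 0.425 to 1.025 m from the base axis. Payload 3.6 kg.
Tool frame: the origin (TCP) lies on the centre line of the jaws, within the pads' length; the fingertips stand 19 mm ahead of it and the grasp point (between the pads) is the TCP; z points along the fingers, x is the direction in which the jaws open and shut, and the axes are right-handed (so a half turn about z gives the same grasp; the last joint's range is limited). The gripper opens to 85 mm and grips with 20 to 120 N. Pads are 22 mm wide; open, the fingers measure 114 mm over their backs; the gripper's body (76 mm by 85 mm) begins 54 mm behind the grasp point. The pads swing forward as they close: fully open they stand 13 mm farther back than shut.
Start: joints at [-1.222, 0.591, 0.048, 1.609, -0.033, 0.943, -0.034], TCP at [0.311, 0.655, 0.25] pointing down, gripper open.
Joint ranges: [-2.69, 2.69], [-0.47, 2.24], [-1.27, 1.36], [0.19, 2.51], [-1.53, 4.68], [0.08, 2.07], [-3.09, 3.09]. Speed limits (rad/s): [2.57, 2.57, 3.14, 3.14, 3.14, 3.14, 3.14].

## Interface

Orientations are given as a 3x3 rotation matrix whose columns are the frame's x, y, z axes.
In Python, from rig import env, viewer gives the robot as it stands. The module is installed in compiled form; this text tells all that it offers.
- The arm moves only by the tool drive_tool, never from a script. Its argument "plan" is a list of rows, each a list of 3 entries, a list of its own where there are three numbers: the shift along the tool's x, y, z in mm, then the turn about the tool's z in rad, then the opening, from -1 (shut) to 1 (fully open), so that 0 is half open. A call has exactly 8 rows; each row shifts and turns the commanded pose from where the row before left it, along the tool's axes as they then stand; what a row does not reach is not made up. A row lasts 1/10 s, in which the tool goes at most 50 mm and 8.59 degrees, less where a joint would pass 70% of its speed; a pose out of reach is approached as far as the arm can. A call with a gripper value outside its range is refused whole. The fingers move at their own pace and stop on an object; the grip force is fixed at half the most. Time passes only in rows, so rows that do not move let the fingers close, or fill a call up. It gives the time, the measured TCP pose, the force and the opening at its end, in the units of the state.
- env.get_obs(): the state, without advancing time (a new reading comes with each control period).
- viewer.read_camera(name): name is "side" or "top" or "wrist"; returns the picture (420x560x3 uint8, red, green, blue); there is no depth.
- viewer.camera_params(name): a dict with "K" (3x3 intrinsics, pixels), "camera_from_world" (4x4, takes a point from world to camera coordinates). Camera axes: x right, y down, z forward; pixel columns grow to the right and rows downward; lengths in m; the calibration is good to about 2 mm. A picture is of the moment at which its call begins: read the wrist's pose just before it. camera_params takes no time and is no camera call; for the wrist camera it gives the pose at the moment of the call.
- env.hand_in(): hands the job in, once; it reports no verdict.
The state is a dict: "time_s": time; "joints": joint angles; "qd": joint speeds; "joint_torque": joint torques, N m; "tool_pos": TCP position; "tcp_rot": TCP orientation; "force": force on the tool from outside, world axes, zero at the start; "moment": the same for the moment, N m; "gripper_width": opening from 0.0 (shut) to 1.0 (fully open).
Only numpy, scipy, OpenCV 4.12 (cv2) and the standard library are available. Lean on these libraries where they do the work, as an engineer would, in place of code of your own. Each camera call takes 0.05 s, during which the arm holds its last target. There are 200 camera calls.

## Task

Raise the model eye on the focus-check stand by exactly one full turn of the hand wheel: with the fingertips, push the wheel round clockwise (seen from above) by its red upright handle until the handle is back where it began. Then push the yellow clamp knob fully over, from the red dot to the green dot, to lock the height. Only push, gently: do not pinch, squeeze or lift anything, and leave the loose things around the stand where they are.

Things in the scene. Friction and masses are not known exactly. Their poses are not given: they have to be found in the camera images.
- stand: The focus-check stand with all it carries (wheel, clamp, column), fixed to the table: a white base plate 12 mm thick. Origin on the table straight below the wheel's axis; z up, x and y along the plate's sides, x pointing roughly away from the robot. The plate runs from x = -100 to +180 mm and y = -255 to +245 mm.
- wheel_axis (a point): Point on the vertical axis of the steel hand wheel, at the height of its rim's centreline (54 mm above the table). The wheel lies flat: three spokes, rim centreline radius 65 mm, rim 14 mm thick (its top 61 mm above the table); the hub's top is 66 mm above the table.
- wheel_handle (a point): Middle of the red upright handle fixed on the wheel's rim at the end of one spoke: a vertical cylinder, 18 mm across, whose axis is 65 mm from the wheel's axis. This point is 85 mm above the table; the handle stands from the rim (61 mm) up to 110 mm above the table. The handle goes round with the wheel.
- wheel (a joint): Angle of the hand wheel (rad), growing as it is turned clockwise seen from above. It starts anywhere from -0.7 to 0.7; one full turn adds 6.283. It turns freely past one turn (no stop there), with steady friction of about 0.22 N m (3 to 5 N at the handle), and stays where it is left.
- clamp_pivot (a point): Point on the vertical axis of the clamp lever, 59 mm above the table, at the height of the middle of its yellow knob; 175 mm from the wheel's axis. Its boss and lever rise to 48 mm above the table.
- clamp_knob (a point): Middle of the yellow upright knob at the end of the clamp lever: a vertical cylinder, 20 mm across, whose axis is 60 mm from the clamp's pivot; it stands from 38 to 80 mm above the table, this point at 59 mm. It swings level about the pivot.
- clamp (a joint): Angle of the clamp lever (rad), growing as it swings counter-clockwise seen from above: 0 is open (knob over the red dot on the plate), 1.2 is locked, against a hard stop (knob over the green dot). It starts between 0 and 0.2, needs about 2 N at the knob and stays where it is left.
- model_eye (a point): Middle of the model eye (white ball in a black barrel 42 mm across) on the square aluminium column at the far left corner of the stand; it rises 1.6 mm per radian of the wheel, 10 mm a turn. The column is 50 mm square, 110 mm and 195 mm from the wheel's axis along the plate's x and y; with the eye it reaches up to about 195 mm above the table.
- drops_mid (a point): Bystander: middle of a small upright green bottle with a blue cap, 32 mm across, 70 mm tall, standing on the base plate.
- lens_mid (a point): Bystander: middle of a brass trial-lens ring, 42 mm across, 10 mm tall, lying on the base plate.
- jar_mid (a point): Bystander: middle of a jar, 52 mm across, 60 mm tall, on the table, near the robot, to the left.
- pouch_mid (a point): Bystander: middle of a dark blue case, 153 by 203 mm, 130 mm tall, on the table to the left.
- remote_mid (a point): Bystander: middle of a black remote control, 130 by 45 mm, 18 mm thick, on the table to the right.
- cup_mid (a point): Bystander: middle of a white cup, 72 mm across, 85 mm tall, on the table to the right.

How it is judged:
On the way, in this order (a step that is already met when the one before it is completed fails the run):
1. the hand wheel is pushed half way round with the clamp still open (value of joint wheel between 2.7 and 5 rad and value of joint clamp below 0.6 rad), for 0.05 s.
2. the wheel has made one full turn and rests, its handle back where it began, the clamp still open (distance of wheel_handle from where it was at the start of the episode below 0.014 m and value of joint wheel between 5.2 and 7.4 rad and velocity of joint wheel between -0.05 and 0.05 rad/s and value of joint clamp below 0.6 rad), for 0.2 s.
3. the clamp lever is pushed over to locked (value of joint clamp above 1.05 rad), for 0.2 s.
At the end, for the whole second after the job is handed in: The wheel has been turned clockwise by one turn, its handle within 14 mm (about 12 degrees) of where it began, and is at rest; after that the clamp lever has been swung over to locked (past 1.05 of 1.2 rad). Nothing else has been moved (distance of wheel_handle from where it was at the start of the episode below 0.014 m and value of joint wheel between 5.2 and 7.4 rad and velocity of joint wheel between -0.05 and 0.05 rad/s and value of joint clamp above 1.05 rad); the robot touches nothing.
It fails at once if the wheel or the clamp is squeezed or pushed with more than 35 N (contact force between the fingers and stand above 35 N).
It fails at once if a loose thing is lifted or moved by more than 30 mm (distance of any of drops_mid, lens_mid, jar_mid, pouch_mid, remote_mid, cup_mid from where it was at the start of the episode above 0.03 m).
It also fails if it takes over 61 s, if anything falls off the work surface, if the arm or the gripper's body presses on something with over 40 N, if the wrist force passes 120 N, or if a joint passes its speed limit or range.

## Working session

There is one attempt and no reset: what is moved stays moved. The work goes in short steps, Python scripts to look and compute and a tool call to move; the robot and the scene stay as the last step left them, time stands still between calls to the robot, and variables do not carry over. Pictures are saved under pics/ and viewed, about 8 in all and at most 12, crops included, and the job is handed in when it is done.

Besides the shell and the picture viewer there is one more tool, called after "Call:" as a command line: name --argument value ..., lists and objects as JSON in quotes. drive_tool: Moves the arm, as the interface text tells. Its arguments: {"type":"object","properties":{"plan":{"type":"array"}},"required":["plan"]}

```bash
mkdir -p pics
python3 - <<'E'
from rig import env, viewer
import cv2, numpy as np
for n in ("top","side"):
    im=viewer.read_camera(n); cv2.imwrite(f"pics/{n}0.png",im[:,:,::-1])
    p=viewer.camera_params(n); print(n,np.round(p["K"],1).tolist(),np.round(p["camera_from_world"],3).tolist())
o=env.get_obs(); print(o["time_s"],o["tool_pos"],np.round(o["tcp_rot"],3).tolist(),o["force"],o["gripper_width"])
E
```

```text
top [[410.0, 0.0, 288.4], [0.0, 410.0, 203.2], [0.0, 0.0, 1.0]] [[-0.023, -1.0, -0.02, 0.026], [-0.986, 0.026, -0.163, 0.52], [0.164, 0.016, -0.986, 1.561], [0.0, 0.0, 0.0, 1.0]]
side [[457.8, 0.0, 280.8], [0.0, 457.8, 205.3], [0.0, 0.0, 1.0]] [[0.835, -0.55, 0.011, -0.41], [-0.299, -0.472, -0.829, 0.269], [0.461, 0.689, -0.559, 1.196], [0.0, 0.0, 0.0, 1.0]]
0.1 [0.31027569 0.65444374 0.24925515] [[0.428, 0.904, -0.001], [0.904, -0.428, -0.002], [-0.002, 0.0, -1.0]] [0.36522533 0.5356207  0.48539606] 0.9974765184528076
```

View pics/top0.png

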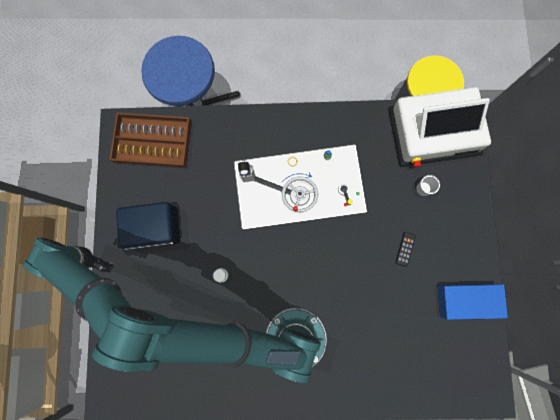

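View pics/side0.png

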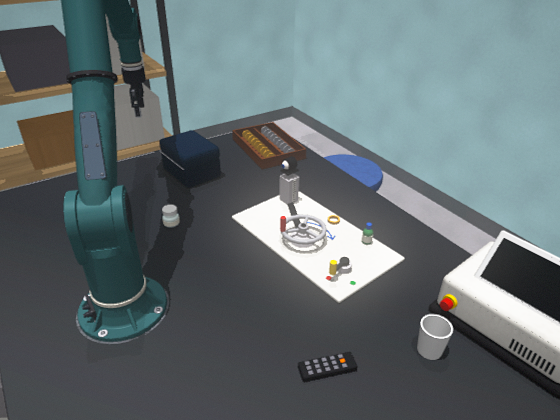

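Top view: wheel hub ~(300,194), red handle ~(295,209), yellow knob ~(349,202), clamp pivot ~(344,189), green dot ~(358,193). The side view agrees. Next I'll fit the plate and the coloured parts.

```bash
cat > h.py <<'E'
import cv2, numpy as np
from scipy.optimize import least_squares
def proj(P,X):
    X=np.atleast_2d(X); c=X@P["camera_from_world"][:3,:3].T+P["camera_from_world"][:3,3]
    u=c@P["K"].T; return u[:,:2]/u[:,2:]
def ray(P,uv,z):
    M=P["camera_from_world"]; R,t=M[:3,:3],M[:3,3]; o=-R.T@t
    d=R.T@np.linalg.solve(P["K"],[uv[0],uv[1],1]); return o+d*(z-o[2])/d[2]
def blobs(im,lo,hi,box):
    h=cv2.cvtColor(im,cv2.COLOR_RGB2HSV); m=cv2.inRange(h,lo,hi)
    k=np.zeros_like(m); x0,y0,x1,y1=box; k[y0:y1,x0:x1]=255; m&=k
    n,l,s,c=cv2.connectedComponentsWithStats(m); return [(s[i,4],np.round(c[i],1).tolist(),s[i,:4].tolist()) for i in range(1,n) if s[i,4]>2], m
E
python3 - <<'E'
from rig import viewer; from h import *
T=viewer.camera_params("top");S=viewer.camera_params("side")
t=cv2.imread("pics/top0.png")[:,:,::-1].copy();s=cv2.imread("pics/side0.png")[:,:,::-1].copy()
for nm,im,P,box in(("top",t,T,(225,135,380,240)),("side",s,S,(225,185,410,300))):
    for col,lo,hi in(("red",(0,120,70),(8,255,255)),("yel",(22,120,90),(34,255,255)),("grn",(50,100,60),(85,255,255))):
        print(nm,col,blobs(im,lo,hi,box)[0])
    _,m=blobs(im,(0,0,185),(179,40,255),box)
    c=max(cv2.findContours(m,0,2)[0],key=cv2.contourArea); h=cv2.convexHull(c)
    q=cv2.approxPolyDP(h,4,True)[:,0]; print(q.tolist(),[np.round(ray(P,p,.012),3).tolist() for p in q.astype(float)])
vis=np.hstack([cv2.resize(t[135:240,225:380],None,fx=5,fy=5,interpolation=2)]);cv2.imwrite("pics/topc.png",vis[:,:,::-1])
E
```

```text
top red [(np.int32(8), [345.1, 204.1], [344, 203, 3, 3]), (np.int32(18), [294.8, 208.1], [293, 206, 5, 5])]
top yel [(np.int32(4), [289.5, 157.8], [288, 157, 4, 3]), (np.int32(3), [295.0, 158.0], [294, 157, 3, 3]), (np.int32(3), [295.7, 163.0], [295, 162, 2, 3]), (np.int32(3), [292.0, 165.0], [291, 165, 3, 1]), (np.int32(25), [349.0, 201.4], [347, 199, 5, 6])]
top grn [(np.int32(14), [327.2, 154.9], [325, 153, 6, 4]), (np.int32(7), [357.3, 193.0], [356, 192, 3, 3])]
[[355, 145], [366, 211], [242, 227], [235, 161]] [[0.758, -0.263, 0.012], [0.486, -0.293, 0.012], [0.435, 0.199, 0.012], [0.705, 0.227, 0.012]]
side red [(np.int32(23), [282.1, 220.0], [281, 216, 5, 13]), (np.int32(14), [328.2, 277.4], [326, 276, 5, 4])]
side yel [(np.int32(3), [333.0, 215.0], [332, 215, 3, 1]), (np.int32(3), [328.3, 217.0], [328, 216, 2, 3]), (np.int32(85), [332.6, 266.3], [330, 260, 7, 14])]
side grn [(np.int32(12), [352.4, 282.2], [351, 281, 4, 4])]
[[232, 216], [278, 195], [300, 192], [403, 259], [336, 299]] [[0.429, 0.202, 0.012], [0.629, 0.228, 0.012], [0.707, 0.203, 0.012], [0.75, -0.263, 0.012], [0.48, -0.283, 0.012]]
```

View pics/topc.png

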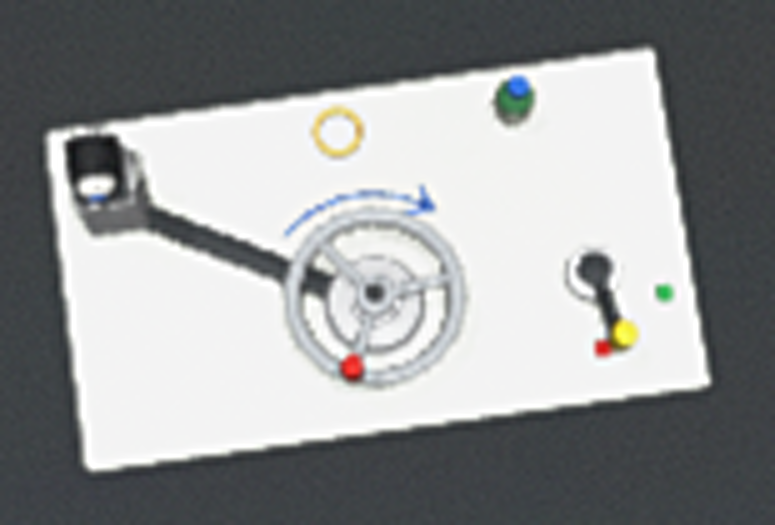

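Run:
```python
from rig import viewer; from h import *
T=viewer.camera_params("top");S=viewer.camera_params("side")
t=cv2.imread("pics/top0.png")[:,:,::-1].copy();s=cv2.imread("pics/side0.png")[:,:,::-1].copy()
# plate corners, paired top/side: (180,-255),( -100,-255),(-100,245),(180,245)
loc=np.array([[.18,-.255],[-.1,-.255],[-.1,.245],[.18,.245]])
pt=np.array([[355.7,144.8],[366.8,212],[242.8,229],[234.5,161.5]])
ps=np.array([[403,259],[336,299],[232,216]])+.0
def W(p,l,z):
    c,sn=np.cos(p[2]),np.sin(p[2]); l=np.atleast_2d(l); z=np.broadcast_to(z,len(l)); return np.c_[p[0]+c*l[:,0]-sn*l[:,1],p[1]+sn*l[:,0]+c*l[:,1],z]
f=lambda p:np.r_[(proj(T,W(p,loc,.012))-pt).ravel(),(proj(S,W(p,loc[:3],.012))-ps).ravel()]
r=least_squares(f,[.58,-.02,.1],loss='soft_l1');p=r.x;print("stand",p.round(4),r.fun.round(1))
print("hub from top",ray(T,[225.+374/5,135+293/5],.066).round(4))
def tri(a,b):
    return least_squares(lambda X:np.r_[proj(T,X)[0]-a,proj(S,X)[0]-b],[.58,0,.08])
print("red tri",tri([294.8,208.1],[282.6,222]).x.round(4),"top@.105",ray(T,[294.8,208.1],.105).round(4),"side@.085",ray(S,[282.6,222.],.085).round(4))
print("yel tri",tri([349,201.4],[332.6,266.3]).x.round(4),"top@.075",ray(T,[349,201.4],.075).round(4),"side@.062",ray(S,[332.6,266.3],.062).round(4))
R=[ray(T,[345.1,204.1],.012),ray(S,[328.2,277.4],.012)];G=[ray(T,[357.3,193],.012),ray(S,[352.4,282.2],.012)]
print("reddot",np.round(R,4)[:,:2],"green",np.round(G,4)[:,:2]); print("pivot",ray(T,[344,188.6],.048).round(4))
a=p[:2]
for n,q in (("red",ray(T,[294.8,208.1],.105)),("redS",ray(S,[282.6,222.],.085)),("pivot",ray(T,[344,188.6],.048))):
    d=q[:2]-a;print(n,np.hypot(*d).round(4),np.degrees(np.arctan2(d[1],d[0])).round(1))
```

```text
stand [ 0.5512 -0.03    0.1022] [-0.1  0.7 -0.5  1.1 -1.8  0.  -0.8 -0.5  2.  -0.3  2.   3.  -0.8 -0.1]
hub from top [ 0.553  -0.0322  0.066 ]
red tri [ 0.4906 -0.0105  0.0939] top@.105 [ 0.4908 -0.0115  0.105 ] side@.085 [0.4961 0.     0.085 ]
yel tri [ 0.5158 -0.2196  0.0634] top@.075 [ 0.5159 -0.2193  0.075 ] side@.062 [ 0.5157 -0.218   0.062 ]
reddot [[ 0.5159 -0.2117]
 [ 0.5146 -0.2056]] green [[ 0.5595 -0.2623]
 [ 0.5592 -0.2572]]
pivot [ 0.5716 -0.2058  0.048 ]
red 0.0632 163.0
redS 0.0627 151.4
pivot 0.177 -83.4
```

Call:
drive_tool --plan '[[[0,0,0],-0.147,-1],[[0,0,0],-0.147,-1],[[0,0,0],-0.147,-1],[[-46,12,0],0,-1],[[-46,12,0],0,-1],[[-46,12,0],0,-1],[[-46,12,0],0,-1],[[-46,12,0],0,-1]]'

```text
time_s: 0.9
tool_pos: [0.3703, 0.4228, 0.25]
tcp_rot: [[0.002, 1.0, -0.0], [1.0, -0.002, -0.001], [-0.001, -0.0, -1.0]]
force: [0.1, -0.3, -0.0]
gripper_width: 0.001
```

Call:
drive_tool --plan '[[[-46,12,0],0,-1],[[-46,12,0],0,-1],[[-46,12,0],0,-1],[[-46,12,0],0,-1],[[-46,12,0],0,-1],[[-46,12,0],0,-1],[[-46,12,0],0,-1],[[-46,12,0],0,-1]]'

```text
time_s: 1.7
tool_pos: [0.4655, 0.0549, 0.2503]
tcp_rot: [[0.002, 1.0, -0.0], [1.0, -0.002, 0.0], [0.0, -0.0, -1.0]]
force: [1.2, 0.6, -0.4]
gripper_width: -0.002
```

Call:
drive_tool --plan '[[[-40,12,0],0,-1],[[-40,12,0],0,-1],[[0,0,0],0,-1],[[0,0,0],0,-1],[[0,0,0],0,-1],[[0,0,0],0,-1],[[0,0,0],0,-1],[[0,0,0],0,-1]]'

```text
time_s: 2.5
tool_pos: [0.4893, -0.0223, 0.2503]
tcp_rot: [[-0.0, 1.0, -0.0], [1.0, 0.0, 0.0], [0.0, -0.0, -1.0]]
force: [-0.1, -0.5, 0.2]
gripper_width: -0.001
```

Run:
```python
from rig import env, viewer
import cv2, numpy as np
P=viewer.camera_params("wrist");im=viewer.read_camera("wrist"); cv2.imwrite("pics/w1.png",im[:,:,::-1]);np.save("w1.npy",P,allow_pickle=True)
M=P["camera_from_world"];print(P["K"].round(1).tolist(),(-M[:3,:3].T@M[:3,3]).round(3),M[2,:3].round(3))
o=env.get_obs(); print(o["time_s"],o["tool_pos"],np.round(o["tcp_rot"],3).tolist(),o["force"],o["gripper_width"],o["joints"])
```

```text
[[339.7, 0.0, 277.9], [0.0, 339.7, 208.5], [0.0, 0.0, 1.0]] [ 0.412 -0.021  0.374] [ 0.305 -0.    -0.952]
2.55 [ 0.48933157 -0.02251358  0.25031988] [[0.0, 1.0, -0.0], [1.0, -0.0, 0.0], [0.0, -0.0, -1.0]] [-0.06299509 -0.25307941  0.23115926] 0.0029797013957522677 [-0.09817568  0.29810398  0.06406473  2.13041689 -0.02888326  0.71391994
  1.55539118]
```

View pics/w1.png

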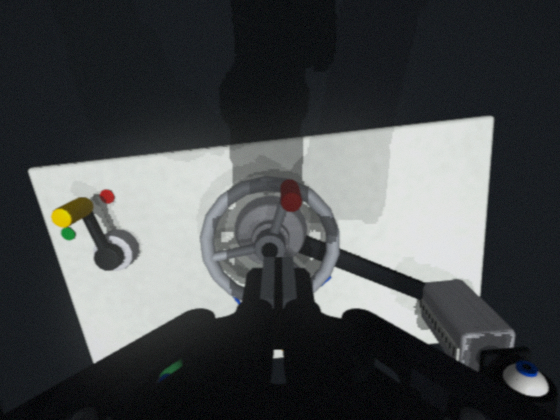

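Wrist view: handle top face ~(291,200), hub ~(270,246), knob top ~(62,217), pivot ~(108,257), red dot (107,196), green dot (68,233); path beside the handle is clear. Now I'll compute these positions.

Run:
```python
from h import *
P=np.load("w1.npy",allow_pickle=True).item()
for n,uv,z in(("handle top",(291,201),.11),("hub",(270,246),.066),("knob top",(62,217),.08),("pivot",(108,258),.048),("reddot",(107,196),.012),("green",(68,233),.012)): print(n,ray(P,uv,z).round(4))
# rim fit: project circle for candidate axis
a=np.linspace(0,2*np.pi,12,endpoint=False)
for c in((.552,-.031),):
    print(proj(P,np.c_[c[0]+.072*np.cos(a),c[1]+.072*np.sin(a),0*a+.056]).round(0).tolist())
tip=proj(P,[[.4893,-.0223,.231]]);print("tip px",tip)
```

```text
handle top [ 0.49   -0.0109  0.11  ]
hub [ 0.5493 -0.0293  0.066 ]
knob top [ 0.5141 -0.2195  0.08  ]
pivot [ 0.5711 -0.2013  0.048 ]
reddot [ 0.5131 -0.2107  0.012 ]
green [ 0.5572 -0.2622  0.012 ]
[[269.0, 306.0], [303.0, 298.0], [328.0, 276.0], [339.0, 244.0], [332.0, 211.0], [305.0, 185.0], [268.0, 175.0], [231.0, 185.0], [205.0, 211.0], [198.0, 244.0], [210.0, 276.0], [236.0, 298.0]]
tip px [[276.18545174 272.57449513]]
```

Call:
drive_tool --plan '[[[-20,1,0],0,-1],[[-20,1,0],0,-1],[[0,0,30],0,-1],[[0,0,40],0,-1],[[0,0,40],0,-1],[[0,0,30],0,-1],[[0,0,13],0,-1],[[0,0,0],0,-1]]'

```text
time_s: 3.35
tool_pos: [0.4905, -0.063, 0.096]
tcp_rot: [[0.001, 1.0, -0.003], [1.0, -0.001, 0.0], [0.0, -0.003, -1.0]]
force: [-0.6, 0.4, 0.7]
gripper_width: -0.002
```

```bash
cat > arc.py <<'E'
import sys, numpy as np
# args: x y (mm, current TCP), centre cx cy, radius, list of angles deg
v=list(map(float,sys.argv[1:])); q=np.array(v[:2]); c=np.array(v[2:4]); r=v[4]
for a in v[5:]:
    w=np.round(c+r*np.array([np.cos(np.radians(a)),np.sin(np.radians(a))])); d=np.round(w-q); q=q+d; print(a,"tool shift",[int(d[1]),int(d[0]),0])
E
python3 arc.py 491 -62 551 -30 65 203 198 193 188 182 176 170 164
```

```text
203.0 tool shift [7, 0, 0]
198.0 tool shift [5, -2, 0]
193.0 tool shift [5, -1, 0]
188.0 tool shift [6, -1, 0]
182.0 tool shift [7, -1, 0]
176.0 tool shift [7, 0, 0]
170.0 tool shift [6, 1, 0]
164.0 tool shift [7, 2, 0]
```

Call:
drive_tool --plan '[[[7,0,0],0,-1],[[5,-2,0],0,-1],[[5,-1,0],0,-1],[[6,-1,0],0,-1],[[7,-1,0],0,-1],[[7,0,0],0,-1],[[6,1,0],0,-1],[[7,2,0],0,-1]]'

```text
time_s: 4.15
tool_pos: [0.4929, -0.0155, 0.0981]
tcp_rot: [[0.005, 1.0, 0.008], [1.0, -0.005, -0.003], [-0.003, 0.008, -1.0]]
force: [5.6, -7.3, -2.4]
gripper_width: 0.002
```

Run:
```python
from rig import viewer; from h import *
im=viewer.read_camera("top");cv2.imwrite("pics/t2.png",im[:,:,::-1])
o=viewer.read_camera("wrist");cv2.imwrite("pics/v2.png",np.hstack([o[150:400,150:430],cv2.resize(im[140:240,225:337],None,fx=2.5,fy=2.5)])[:,:,::-1])
```

```text
(no output)
```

View pics/v2.png

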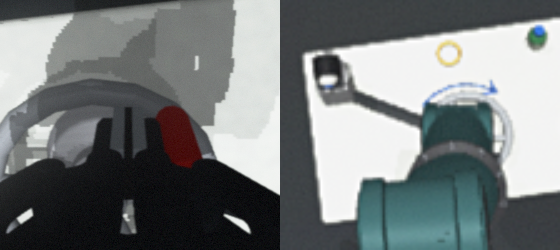

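```bash
python3 arc.py 491 -15 551 -30 66 160 153 146 139 132 125 118 111 103 95 87 79 71 63 55 47
```

```text
160.0 tool shift [8, -2, 0]
153.0 tool shift [7, 3, 0]
146.0 tool shift [7, 4, 0]
139.0 tool shift [6, 5, 0]
132.0 tool shift [6, 6, 0]
125.0 tool shift [5, 6, 0]
118.0 tool shift [4, 7, 0]
111.0 tool shift [4, 7, 0]
103.0 tool shift [2, 9, 0]
95.0 tool shift [2, 9, 0]
87.0 tool shift [0, 9, 0]
79.0 tool shift [-1, 10, 0]
71.0 tool shift [-3, 8, 0]
63.0 tool shift [-3, 9, 0]
55.0 tool shift [-5, 8, 0]
47.0 tool shift [-6, 7, 0]
```

Call:
drive_tool --plan '[[[8,-2,0],0,-1],[[7,3,0],0,-1],[[7,4,0],0,-1],[[6,5,0],0,-1],[[6,6,0],0,-1],[[5,6,0],0,-1],[[4,7,0],0,-1],[[4,7,0],0,-1]]'

```text
time_s: 5.05
tool_pos: [0.5252, 0.0342, 0.097]
tcp_rot: [[0.001, 1.0, -0.002], [1.0, -0.001, -0.0], [-0.0, -0.002, -1.0]]
force: [-4.1, -3.0, 0.4]
gripper_width: -0.004
```

Call:
drive_tool --plan '[[[2,10,0],0,-1],[[2,10,0],0,-1],[[0,9,0],0,-1],[[-1,10,0],0,-1],[[-3,8,0],0,-1],[[-3,9,0],0,-1],[[-5,8,0],0,-1],[[-6,7,0],0,-1]]'

```text
time_s: 5.85
tool_pos: [0.5933, 0.0198, 0.0968]
tcp_rot: [[0.002, 1.0, -0.009], [1.0, -0.002, 0.0], [0.0, -0.009, -1.0]]
force: [-10.1, -2.4, 6.2]
gripper_width: 0.002
```

```bash
python3 - <<'E'
from rig import viewer,env; from h import *
print(env.get_obs()["tool_pos"],env.get_obs()["force"])
o=viewer.read_camera("wrist");im=viewer.read_camera("side");cv2.imwrite("pics/v3.png",np.hstack([o[150:400,150:430],cv2.resize(im[180:280,225:337],None,fx=2.5,fy=2.5)])[:,:,::-1])
E
python3 arc.py 596 16 551 -30 66 39 31 23 15 7 -1 -9 -17 -25 -33 -41 -49 -57 -65 -73 -81 -89 -97 -105 -113 -120 -127
```

```text
[0.59334399 0.01982201 0.09684963] [-10.07293387  -2.43843263   6.22111388]
39.0 tool shift [-4, 6, 0]
31.0 tool shift [-8, 6, 0]
23.0 tool shift [-8, 4, 0]
15.0 tool shift [-9, 3, 0]
7.0 tool shift [-9, 2, 0]
-1.0 tool shift [-9, 0, 0]
-9.0 tool shift [-9, -1, 0]
-17.0 tool shift [-9, -2, 0]
-25.0 tool shift [-9, -3, 0]
-33.0 tool shift [-8, -5, 0]
-41.0 tool shift [-7, -5, 0]
-49.0 tool shift [-7, -7, 0]
-57.0 tool shift [-5, -7, 0]
-65.0 tool shift [-5, -8, 0]
-73.0 tool shift [-3, -9, 0]
-81.0 tool shift [-2, -9, 0]
-89.0 tool shift [-1, -9, 0]
-97.0 tool shift [0, -9, 0]
-105.0 tool shift [2, -9, 0]
-113.0 tool shift [3, -9, 0]
-120.0 tool shift [4, -7, 0]
-127.0 tool shift [4, -7, 0]
```

View pics/v3.png

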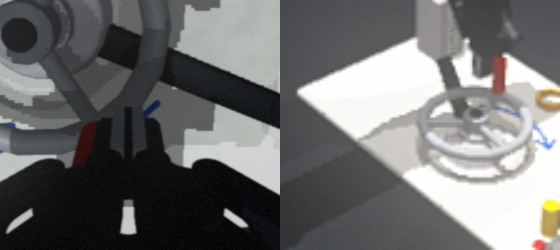

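The handle leads at the −y side of the fingers and the wheel is following. Continuing.

Call:
drive_tool --plan '[[[-4,6,0],0,-1],[[-8,6,0],0,-1],[[-8,4,0],0,-1],[[-9,3,0],0,-1],[[-9,2,0],0,-1],[[-9,0,0],0,-1],[[-9,-1,0],0,-1],[[-9,-2,0],0,-1]]'

```text
time_s: 6.75
tool_pos: [0.6139, -0.042, 0.0973]
tcp_rot: [[0.0, 1.0, -0.002], [1.0, -0.0, 0.004], [0.004, -0.002, -1.0]]
force: [-7.2, 8.2, 2.0]
gripper_width: -0.001
```

Call:
drive_tool --plan '[[[-9,-3,0],0,-1],[[-8,-5,0],0,-1],[[-7,-5,0],0,-1],[[-7,-7,0],0,-1],[[-5,-7,0],0,-1],[[-5,-8,0],0,-1],[[-3,-9,0],0,-1],[[-2,-9,0],0,-1]]'

```text
time_s: 7.55
tool_pos: [0.5669, -0.0907, 0.0986]
tcp_rot: [[0.0, 1.0, 0.012], [1.0, -0.0, 0.0], [0.0, 0.012, -1.0]]
force: [4.0, 3.1, -1.4]
gripper_width: 0.002
```

Call:
drive_tool --plan '[[[-2,-9,0],0,-1],[[0,-9,0],0,-1],[[2,-9,0],0,-1],[[3,-9,0],0,-1],[[4,-7,0],0,-1],[[4,-7,0],0,-1],[[4,-5,0],0,-1],[[0,0,0],0,-1]]'

```text
time_s: 8.35
tool_pos: [0.5168, -0.0753, 0.0996]
tcp_rot: [[-0.0, 1.0, 0.021], [1.0, 0.0, -0.0], [-0.0, 0.021, -1.0]]
force: [8.1, 2.0, 0.6]
gripper_width: 0.002
```

Run:
```python
from rig import viewer,env; from h import *
P=viewer.camera_params("wrist");o=viewer.read_camera("wrist");im=viewer.read_camera("side");S=viewer.camera_params("side")
print(env.get_obs()["tool_pos"],env.get_obs()["force"])
print("wrist",blobs(o,(0,120,40),(8,255,255),(100,50,500,420))[0]); print("side",blobs(im,(0,120,50),(8,255,255),(225,185,410,300))[0])
print("start handle mid px wrist/side",proj(P,[[.49,-.011,.11],[.49,-.011,.085]]).round(1),proj(S,[[.49,-.011,.085]]))
cv2.imwrite("pics/v4.png",np.hstack([o[150:400,150:430],cv2.resize(im[180:280,225:337],None,fx=2.5,fy=2.5)])[:,:,::-1])
```

```text
[ 0.51607969 -0.07667184  0.09962187] [5.8620602  0.86716412 1.42417767]
wrist [(np.int32(2137), [300.9, 248.5], [280, 206, 47, 81])]
side [(np.int32(14), [328.2, 277.4], [326, 276, 5, 4])]
start handle mid px wrist/side [[453.1 247.3]
 [424.9 222.3]] [[282.92392846 224.48654689]]
```

View pics/v4.png

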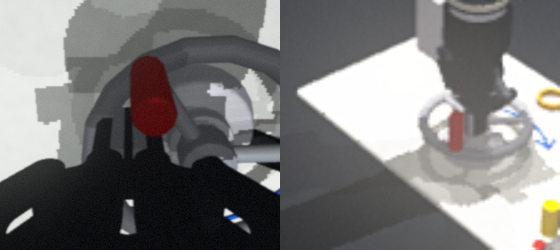

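```bash
python3 - <<'E'
from rig import viewer; from h import *
P=viewer.camera_params("wrist")
q=ray(P,(304,265),.11);d=q[:2]-[.551,-.03];print(q.round(4),np.hypot(*d),np.degrees(np.arctan2(d[1],d[0])))
E
python3 arc.py 516 -77 551 -30 66 -130 -136 -142 -148 -154 -159 -163 -167
```

```text
[ 0.4965 -0.0662  0.11  ] 0.06544206789156853 -146.4161441362444
-130.0 tool shift [-4, -7, 0]
-136.0 tool shift [5, -5, 0]
-142.0 tool shift [5, -5, 0]
-148.0 tool shift [6, -4, 0]
-154.0 tool shift [6, -3, 0]
-159.0 tool shift [5, -3, 0]
-163.0 tool shift [5, -1, 0]
-167.0 tool shift [4, -1, 0]
```

Call:
drive_tool --plan '[[[-2,-7,0],0,-1],[[4,-5,0],0,-1],[[5,-5,0],0,-1],[[5,-4,0],0,-1],[[6,-3,0],0,-1],[[5,-3,0],0,-1],[[3,-1,0],0,-1],[[0,0,0],0,-1]]'

```text
time_s: 9.25
tool_pos: [0.479, -0.0511, 0.0976]
tcp_rot: [[0.003, 1.0, 0.002], [1.0, -0.003, -0.001], [-0.001, 0.002, -1.0]]
force: [1.6, -2.3, 0.7]
gripper_width: 0.003
```

Run:
```python
from rig import viewer,env; from h import *
P=viewer.camera_params("wrist");o=viewer.read_camera("wrist")
print(env.get_obs()["tool_pos"],env.get_obs()["force"])
b,m=blobs(o,(0,120,40),(8,255,255),(100,50,540,420));print(b)
def fit(a):
    # project handle cylinder at angle a on circle, silhouette bbox
    c=np.array([.551+.0645*np.cos(a),-.03+.0645*np.sin(a)]);t=np.linspace(0,6.28,24)
    X=np.r_[[[c[0]+.009*np.cos(k),c[1]+.009*np.sin(k),z] for z in(.061,.11) for k in t]]
    return proj(P,X),c
best=None
for a in np.radians(np.arange(-215,-140,.5)):
    k=np.zeros_like(m);uv,c=fit(a);cv2.fillConvexPoly(k,cv2.convexHull(np.int32(uv.round())),255)
    s=(np.logical_and(k,m).sum())/np.logical_or(k,m).sum()
    if best is None or s>best[0]:best=(s,np.degrees(a),c)
print(best)
```

```text
[ 0.47818915 -0.05084832  0.09734965] [-0.0600395  -1.42491746 -0.08673164]
[(np.int32(1165), [327.7, 287.7], [307, 259, 43, 59])]
(np.float64(0.31547619047619047), np.float64(-181.0), array([ 0.48650982, -0.02887432]))
```

Call:
drive_tool --plan '[[[4,2,0],0,-1],[[4,2,0],0,-1],[[3,1,0],0,-1],[[2,1,0],0,-1],[[0,0,0],0,-1],[[-10,0,0],0,-1],[[-10,0,0],0,-1],[[-10,0,-10],0,-1]]'

```text
time_s: 10.1
tool_pos: [0.4847, -0.0679, 0.107]
tcp_rot: [[0.002, 1.0, -0.0], [1.0, -0.002, 0.0], [0.0, -0.0, -1.0]]
force: [0.5, 0.1, -0.0]
gripper_width: -0.0
```

Call:
drive_tool --plan '[[[0,0,-40],0,-1],[[0,0,-45],0,-1],[[0,0,-45],0,-1],[[20,0,-10],0,-1],[[20,0,0],0,-1],[[3,0,0],0,-1],[[0,0,0],0,-1],[[0,0,0],0,-1]]'

```text
time_s: 10.9
tool_pos: [0.4842, -0.0255, 0.2472]
tcp_rot: [[0.003, 1.0, -0.001], [1.0, -0.003, -0.001], [-0.001, -0.001, -1.0]]
force: [-0.4, -0.6, -0.2]
gripper_width: -0.0
```

Run:
```python
from rig import viewer,env; from h import *
P=viewer.camera_params("wrist");o=viewer.read_camera("wrist");s=viewer.read_camera("side")
cv2.imwrite("pics/w5.png",o[:,:,::-1]);cv2.imwrite("pics/s5.png",s[:,:,::-1])
print(env.get_obs()["time_s"],env.get_obs()["tool_pos"],env.get_obs()["force"])
P1=np.load("w1.npy",allow_pickle=True).item();o1=cv2.imread("pics/w1.png")[:,:,::-1].copy()
def meas(P,im):
    b,m=blobs(im,(0,120,40),(8,255,255),(240,150,400,260));best=(0,)
    for a in np.radians(np.arange(110,240,.5)):
        c=np.array([.551+.0645*np.cos(a),-.03+.0645*np.sin(a)]);t=np.linspace(0,6.28,24)
        uv=proj(P,[[c[0]+.009*np.cos(k),c[1]+.009*np.sin(k),z] for z in(.061,.11) for k in t])
        k=np.zeros_like(m);cv2.fillConvexPoly(k,cv2.convexHull(np.int32(uv.round())),255)
        q=(k&m>0).sum()/((k|m)>0).sum()
        if q>best[0]:best=(q,np.degrees(a),c)
    return b,best
print(meas(P1,o1));print(meas(P,o))
s1=cv2.imread("pics/side0.png")[:,:,::-1].copy()
for im in(s1,s):print(blobs(im,(0,120,70),(8,255,255),(225,185,410,300))[0])
```

```text
11.0 [ 0.48421036 -0.02555079  0.24694318] [ 0.59584012  0.0888868  -1.77827828]
([(np.int32(316), [290.5, 196.3], [281, 181, 20, 30])], (np.float64(0.47305389221556887), np.float64(163.0), array([ 0.48931834, -0.01114203])))
([(np.int32(371), [290.9, 202.0], [282, 186, 20, 31])], (np.float64(0.5330459770114943), np.float64(165.0), array([ 0.48869778, -0.01330617])))
[(np.int32(23), [282.1, 220.0], [281, 216, 5, 13]), (np.int32(14), [328.2, 277.4], [326, 276, 5, 4])]
[(np.int32(8), [283.0, 217.6], [281, 217, 5, 2]), (np.int32(14), [328.2, 277.4], [326, 276, 5, 4])]
```

View pics/w5.png

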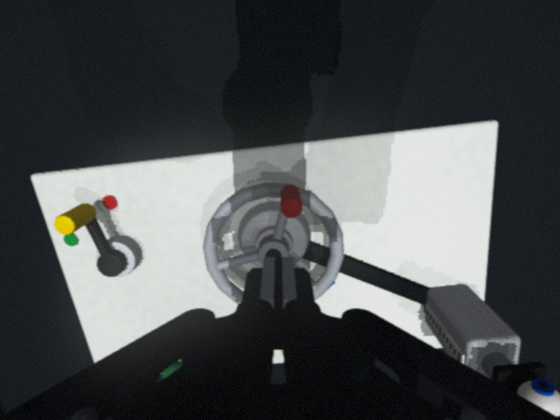

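Handle is at (291,202), matching the start view: fit 165° vs 163°, about 2 mm off. Next is the clamp: knob ~(.515,-.22), pivot ~(.572,-.204).

Call:
drive_tool --plan '[[[-40,7,0],0,-1],[[-40,7,0],0,-1],[[-40,7,0],0,-1],[[-25,8,0],0,-1],[[0,0,0],0,-1],[[0,0,30],0,-1],[[0,0,40],0,-1],[[0,0,40],0,-1]]'

```text
time_s: 11.8
tool_pos: [0.5133, -0.169, 0.1364]
tcp_rot: [[0.002, 1.0, 0.001], [1.0, -0.002, 0.0], [0.0, 0.001, -1.0]]
force: [0.4, -0.6, -0.0]
gripper_width: -0.003
```

Call:
drive_tool --plan '[[[0,0,35],0,-1],[[0,0,18],0,-1],[[0,0,8],0,-1],[[0,0,0],0,-1],[[0,0,0],0,-1],[[0,0,0],0,-1],[[0,0,0],0,-1],[[0,0,0],0,-1]]'

```text
time_s: 12.6
tool_pos: [0.5136, -0.1694, 0.0771]
tcp_rot: [[0.002, 1.0, 0.002], [1.0, -0.002, -0.0], [-0.0, 0.002, -1.0]]
force: [-0.0, -0.5, 0.7]
gripper_width: 0.002
```

```bash
python3 arc.py 513 -170 572 -204 60 155 163 171 178 184 190 196 202 207 212 217 222 226 230 234 236
```

```text
155.0 tool shift [-9, 5, 0]
163.0 tool shift [-7, -3, 0]
171.0 tool shift [-9, -2, 0]
178.0 tool shift [-7, -1, 0]
184.0 tool shift [-6, 0, 0]
190.0 tool shift [-6, 1, 0]
196.0 tool shift [-7, 1, 0]
202.0 tool shift [-5, 2, 0]
207.0 tool shift [-5, 3, 0]
212.0 tool shift [-5, 2, 0]
217.0 tool shift [-4, 3, 0]
222.0 tool shift [-4, 3, 0]
226.0 tool shift [-3, 3, 0]
230.0 tool shift [-3, 3, 0]
234.0 tool shift [-3, 4, 0]
236.0 tool shift [-1, 1, 0]
```

Call:
drive_tool --plan '[[[-8,1,0],0,-1],[[-7,0,0],0,-1],[[-9,-1,0],0,-1],[[-7,-1,0],0,-1],[[-6,0,0],0,-1],[[-6,1,0],0,-1],[[-7,1,0],0,-1],[[-5,2,0],0,-1]]'

```text
time_s: 13.4
tool_pos: [0.5156, -0.2239, 0.0761]
tcp_rot: [[0.001, 1.0, -0.002], [1.0, -0.001, 0.001], [0.001, -0.002, -1.0]]
force: [0.3, 2.5, 0.3]
gripper_width: -0.003
```

Call:
drive_tool --plan '[[[-5,3,0],0,-1],[[-5,2,0],0,-1],[[-4,3,0],0,-1],[[-4,3,0],0,-1],[[-3,3,0],0,-1],[[-2,2,0],0,-1],[[0,0,0],0,-1],[[0,0,0],0,-1]]'

```text
time_s: 14.2
tool_pos: [0.5325, -0.2476, 0.0764]
tcp_rot: [[0.002, 1.0, 0.001], [1.0, -0.002, -0.001], [-0.001, 0.001, -1.0]]
force: [-0.8, 1.8, -0.7]
gripper_width: 0.003
```

Run:
```python
from rig import viewer,env; from h import *
P=viewer.camera_params("wrist");o=viewer.read_camera("wrist");s=viewer.read_camera("side")
print(env.get_obs()["tool_pos"],env.get_obs()["force"]);cv2.imwrite("pics/v6.png",np.hstack([o[150:400,150:430],cv2.resize(s[200:300,275:387],None,fx=2.5,fy=2.5)])[:,:,::-1])
```

```text
[ 0.53235561 -0.24775126  0.07649273] [ 0.57719433  0.9301422  -0.29565194]
```

View pics/v6.png

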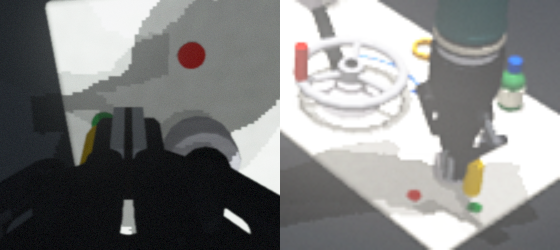

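Knob is nearly over the green dot and the force is low; I'll push on gently until it meets the stop.

Call:
drive_tool --plan '[[[-2,3,0],0,-1],[[-2,2,0],0,-1],[[-1,2,0],0,-1],[[-1,2,0],0,-1],[[0,0,0],0,-1],[[0,0,0],0,-1],[[0,0,0],0,-1],[[0,0,0],0,-1]]'

```text
time_s: 15.1
tool_pos: [0.5377, -0.2514, 0.076]
tcp_rot: [[0.001, 1.0, -0.007], [1.0, -0.001, 0.004], [0.004, -0.007, -1.0]]
force: [-5.1, 6.5, 4.2]
gripper_width: -0.0
```

The static force rose to ~8 N, against 2 N friction, so this is the stop. Backing off, then checking.

Call:
drive_tool --plan '[[[8,-8,0],0,-1],[[10,-8,0],0,-1],[[10,-5,-10],0,-1],[[0,0,-40],0,-1],[[0,0,-45],0,-1],[[0,0,-45],0,-1],[[0,-20,-25],0,-1],[[0,-20,0],0,-1]]'

```text
time_s: 15.9
tool_pos: [0.4831, -0.226, 0.2465]
tcp_rot: [[0.001, 1.0, 0.011], [1.0, -0.001, -0.004], [-0.004, 0.011, -1.0]]
force: [-0.8, -1.1, 0.3]
gripper_width: -0.006
```

Call:
drive_tool --plan '[[[20,-15,0],0,-1],[[40,0,0],0,-1],[[40,0,0],0,-1],[[0,0,0],0,-1],[[0,0,0],0,-1],[[0,0,0],0,-1],[[0,0,0],0,-1],[[0,0,0],0,-1]]'

```text
time_s: 16.7
tool_pos: [0.4652, -0.1264, 0.2414]
tcp_rot: [[0.004, 1.0, 0.0], [1.0, -0.004, -0.0], [-0.0, 0.0, -1.0]]
force: [-0.3, 0.8, -0.0]
gripper_width: -0.003
```

Run:
```python
from rig import viewer,env; from h import *
P=viewer.camera_params("wrist");o=viewer.read_camera("wrist");s=viewer.read_camera("side")
print(env.get_obs()["time_s"],env.get_obs()["tool_pos"],env.get_obs()["force"])
cv2.imwrite("pics/v7.png",np.hstack([o[100:400,0:400],cv2.resize(s[185:305,225:385],None,fx=2.5,fy=2.5)])[:,:,::-1])
s1=cv2.imread("pics/side0.png")[:,:,::-1].copy();S=viewer.camera_params("side")
for im in(s1,s):
    for lo,hi in(((0,120,70),(8,255,255)),((22,120,90),(34,255,255))):print([b for b in blobs(im,lo,hi,(225,185,410,300))[0] if b[0]>5])
b=max(blobs(s,(22,120,90),(34,255,255),(320,240,410,300))[0]);q=ray(S,b[1],.062);d=q[:2]-[.572,-.204];print("knob",q.round(4),np.hypot(*d),np.degrees(np.arctan2(d[1],d[0]))%360)
b=max(blobs(o,(0,120,40),(8,255,255),(230,100,540,300))[0]);print("red wrist",b,"expected",proj(P,[[.49,-.011,.09]]))
```

```text
16.8 [ 0.46522933 -0.1260066   0.24126155] [ 0.148911   -0.58966324  0.17407237]
[(np.int32(23), [282.1, 220.0], [281, 216, 5, 13]), (np.int32(14), [328.2, 277.4], [326, 276, 5, 4])]
[(np.int32(85), [332.6, 266.3], [330, 260, 7, 14])]
[(np.int32(13), [283.0, 218.2], [281, 217, 5, 3]), (np.int32(14), [328.2, 277.4], [326, 276, 5, 4])]
[(np.int32(7), [338.1, 219.1], [337, 217, 3, 5]), (np.int32(7), [329.6, 219.9], [328, 218, 5, 4]), (np.int32(84), [354.1, 269.6], [351, 263, 8, 14])]
knob [ 0.5564 -0.2599  0.062 ] 0.05804556305124002 254.4017575434819
red wrist (np.int32(669), [408.1, 224.1], [389, 206, 37, 36]) expected [[410.91705007 223.55647893]]
```

View pics/v7.png

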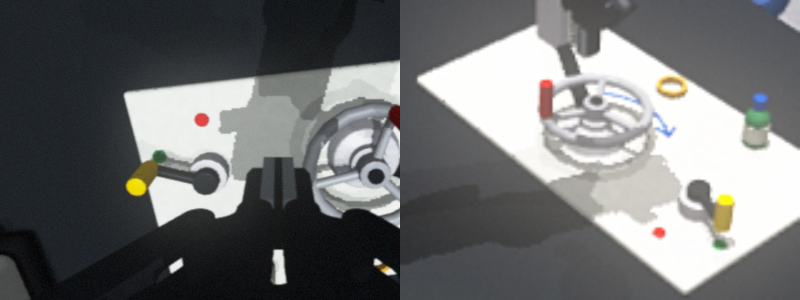

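The knob stands over the green dot (254°, dot at 256°), the handle is at its start position, and the arm is clear. Handing in.

```bash
python3 -c "
from rig import env
print(env.hand_in())"
```

```text
the job is handed in; nothing more can be done
None
```

I turned the hand wheel one full turn clockwise by its handle, using shut fingertips. I then pushed the yellow knob over to the green dot until it met the stop, backed away, and handed in at about 17 s. The hand-in gave no verdict.

- **Wheel:** after the turn, the wrist-camera fit put the handle at about 165°, against 163° at the start, or roughly 2 mm off (14 mm allowed). A later picture, after the clamp push, still showed it in place, about 3 pixels from where it began.
- **Clamp:** the knob measured 254° about its pivot, with the green dot at 256°. The force held at about 9 N at the stop, where friction alone needs about 2 N.
- **Forces:** the highest reading I saw was about 12 N. Readings come only at the end of each move, so shorter peaks would not show.
- **Loose things:** the bottle and lens ring look unmoved in the last picture. I did not look at the jar, case, remote or cup again, but the fingers never came down near them.
- **Rough spots:** one handle estimate, taken while the fingers hid part of it, fitted poorly, so I repeated it with the arm lifted clear. My two height-assumed estimates of the starting handle position disagreed by about 12°. I used the one that triangulation and the wrist camera agreed with.

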